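# Put the two bottles in their own seats and scan the tray

### The arm

A 6-joint arm with a two-finger parallel gripper is mounted at the origin on the work surface. World frame = base frame: x ahead of the robot, y to its left, z up, the work surface at z = 0. Lengths are in m, angles in rad, forces in N, time in s.
With the tool pointing down it reaches from about 0.425 to 1.125 m from the base axis. Payload 14.9 kg.
Tool frame: the origin (TCP) lies on the centre line of the jaws, within the pads' length; the fingertips stand 11 mm ahead of it and the grasp point (between the pads) lies 8 mm behind it; z points along the fingers, y is the line along which they close (so a half turn about z gives the same grasp; the last joint's range is limited). The gripper opens to 91 mm and grips with 3 to 60 N. Pads are 32 mm wide; open, the fingers measure 118 mm over their backs; the gripper's body (76 mm by 178 mm) begins 60 mm behind the grasp point.
Start: joints at [1.067, 0.379, 1.734, -0, 1.028, -0.033], TCP at [0.318, 0.624, 0.188] pointing down, gripper open.
Joint ranges: [-2.77, 2.77], [-0.74, 2.19], [0, 2.66], [-1.06, 4.2], [0.31, 2.87], [-3.08, 3.08]. Speed limits (rad/s): [1.89, 1.89, 2.39, 3.14, 3.14, 3.14].

### API

Orientations are given as a unit quaternion [w, x, y, z].
In Python, from workcell import robot gives the robot as it stands. Calls block until the motion is done:
- robot.move_pose(position, orientation): joint-space move of the TCP to a pose.
- robot.line_to(position, frame=None, rate=0.15, threshold=None): straight line of the TCP; frame=None keeps the orientation; rate is the mean speed in m/s. With threshold (N) it stops when the force on the tool has changed by that much, and returns True; else False.
- robot.goto_joints(angles): joint-space move.
- robot.open_gripper() and robot.grasp(grasp_force=None): open the fingers fully, or close them until they stop; grasp_force is the grip in N (None keeps the last).
- robot.hold(seconds).
- robot.inverse_kinematics(position, orientation): joint angles nearest the present ones, or None.
- robot.get_image(name): name is "scene" or "side" or "wrist"; returns the picture (384x512x3 uint8, red, green, blue); there is no depth.
- robot.camera_model(name): a dict with "mtx" (3x3 intrinsics, pixels), "rvec" (rotation vector, rad) and "tvec" (3), from world to camera coordinates, as OpenCV has them. Camera axes: x right, y down, z forward; pixel columns grow to the right and rows downward; lengths in m; the calibration is good to about 2 mm. The wrist camera is an equidistant fisheye: a pixel r from the principal point sees the ray r / f radians off the axis. A picture is of the moment at which its call begins: read the wrist's pose just before it. camera_model takes no time and is no camera call; for the wrist camera it gives the pose at the moment of the call.
A pose or a line that the arm cannot do raises robot.Unreachable and nothing moves.
- robot.hand_in(): hands the job in; it is judged then, once.
Trained networks look in the newest picture that a camera, given by its name, has taken for a name from the list of things; names that differ only in an ending like _2 or _b are one class to them, and where a whole thing is asked for, a point or a joint stands for the part that bears it (a point fixed in the world has none). Each returns a list of dicts, best first, with "p" (0 to 1); they miss things now and then, are a little off and sometimes report something else, mostly with a low value. They report only what shows in the picture. A call takes as long as a camera call. They do not tell look-alikes from the thing itself.
- robot.regions_of(target, camera): "region" (384x512 bool, what is visible of it) and "point" ([row, column] in pixels, amid what is visible of it).
Readings, each from a call of its own:
- robot.get_time(): time.
- robot.get_joints(): joint angles.
- robot.get_joint_vel(): joint speeds.
- robot.get_effort(): joint torques, N m.
- robot.get_tcp_pos(): TCP position.
- robot.get_eef_rot(): TCP orientation.
- robot.get_force(): force on the tool from outside, world axes, zero at the start.
- robot.get_torque(): the same for the moment, N m.
- robot.get_gripper_width(): finger opening in m.
- robot.get_grip_force(): force on a finger pad.
Only numpy, scipy, OpenCV 4.12 (cv2) and the standard library are available. Lean on these libraries where they do the work, as an engineer would, in place of code of your own. Each camera call takes 0.05 s, during which the arm holds its last target. There are 200 camera calls.

### The job

The blue-capped and the orange-capped bottle stand in each other's seats on the sample tray: swap them, so that each stands upright in the seat ring of its own cap's colour, without dropping or tipping either (the grey seat may serve in between). Then book the tray in: draw the code scanner up out of its cradle, tip its window downward by 45 degrees or more and hold it raised, about a hand's breadth off, aimed at the middle of the code label on the tray. The job ends there: finish while still holding it steady, touching neither tray, bottles nor cradle, and leave all other things where they stand.

Things in the scene. Friction and masses are not known exactly. Their poses are not given: they have to be found in the camera images.
- tray: Flat aluminium sample tray, fixed, 110 mm (its x) by 330 mm (its y), deck 10 mm above the bench, rim 18 mm high. Origin on the bench under the middle seat, yaw within 0.3 rad of 0. The three seats lie along its y axis at y = -80, 0 and +80 mm, the code label at the +y end. Grip the bottles across the row, closing along the tray's x.
- tray_label (a point): Middle of the white 66 mm square label with a printed black-and-white 2D code, face up on the tray's deck 11 mm above the bench, at y = +165 mm in the tray's frame; axes as the tray's (z up).
- seat_blue: Blue ring fixed on the tray's deck (inner diameter 54 mm, outer 68 mm, 12 mm high): the seat of the blue-capped bottle. Origin: centre of its underside, on the deck, 10 mm above the bench. It may be any of the three seats.
- seat_orange: Orange ring, otherwise the same: the seat of the orange-capped bottle.
- seat_grey: Grey ring, otherwise the same: the spare seat, empty at the start.
- bottle_blue_center (a point): Small clear glass bottle with a white panel and a blue screw cap: 91 mm high, body 46 mm in diameter, cap 38 mm in diameter taking up the top 22 mm, about 0.09 kg. The point lies on its axis half-way up, 45.5 mm above its underside; z along its axis towards the cap. It starts standing in the orange seat; its underside stands on the tray's deck.
- bottle_orange_center (a point): The same bottle with an orange cap; starts standing in the blue seat.
- cradle: Grey charging cradle, fixed to the bench: a foot 112 x 84 mm and an upright socket with walls up to 63 mm above the bench. Origin on the bench under the socket's middle; the scanner in it has the same yaw, its window facing more or less towards the robot. The handle stands about 50 mm deep in the socket with 2 mm of play all round and is drawn straight up.
- scanner_head (a point): Centre of the head of the pistol-shaped code scanner (0.18 kg) standing upright in the cradle: white head 100 mm long (x), 54 mm wide (y; grip its flat sides) and 38 mm high on a black handle 34 x 30 mm and 106 mm long, whose foot is 125 mm below this point. Scanner axes: x along the head, window to back (the window looks along -x); z up the handle towards the head.
- scanner_window (a point): Middle of the scanner's dark red window at the front end of the head, 50 mm from scanner_head along the scanner's -x; axes as the scanner's. The scanner reads along -x from here.
- scanner_foot (a point): Centre of the underside of the scanner's handle, 125 mm below scanner_head and 10 mm behind it (+x) in the scanner's axes.
- bottle_white: Bystander: the same small glass bottle with a white cap, standing on the bench; origin at the centre of its underside.
- beaker: Bystander: glass beaker, 60 mm in diameter, 80 mm high; origin at the centre of its underside.
- jar: Bystander: amber glass jar with a black lid, 56 mm in diameter, 78 mm high; origin at the centre of its underside.
- cylinder: Bystander: slim clear measuring cylinder on a round foot, 58 mm wide at the foot, 130 mm high; origin at the centre of its underside.
- wrench: Bystander: open-ended wrench 130 mm long lying on the bench along its x axis.
Mind the look-alikes: they are no part of the job. What is shaped like the part that bears bottle_blue_center but green or pink is not meant.

How it is judged:
On the way, in this order (a step that is already met when the one before it is completed fails the run):
1. both bottles stand upright and let go in the seats of their own colour, the scanner still in its cradle (horizontal distance between bottle_blue_center and seat_blue below 0.008 m and height (world z) of each of bottle_blue_center, bottle_orange_center below 0.06 m and angle between each of bottle_blue_center, bottle_orange_center's own z axis and vertical below 0.08 rad and horizontal distance between bottle_orange_center and seat_orange below 0.008 m and contact force between the fingers and bottle_blue below 0.1 N and contact force between the fingers and bottle_orange below 0.1 N and height (world z) of scanner_foot below 0.03 m), for 0.2 s.
2. the scanner is held in the fingers, drawn clear of its cradle (contact force between the fingers and scanner above 1 N and contact force between scanner and cradle below 0.1 N and height (world z) of scanner_foot above 0.066 m), for 0.1 s.
At the end, for the whole second after the job is handed in: Bottles upright (5 deg) on the deck within 8 mm of their own rings' centres. Scanner held at rest, touching neither cradle, tray nor bottles, foot over 25 mm and window over 50 mm up, reading line at least 38 deg below level and within 28 mm each way of the label's middle, 50 to 220 mm off (horizontal distance between bottle_blue_center and seat_blue below 0.008 m and height (world z) of each of bottle_blue_center, bottle_orange_center below 0.06 m and angle between each of bottle_blue_center, bottle_orange_center's own z axis and vertical below 0.08 rad and horizontal distance between bottle_orange_center and seat_orange below 0.008 m and contact force between the fingers and scanner above 1 N and contact force between scanner and cradle below 0.1 N and contact force between scanner and tray below 0.1 N and contact force between scanner and bottle_blue below 0.1 N and contact force between scanner and bottle_orange below 0.1 N and height (world z) of scanner_foot above 0.025 m and height (world z) of scanner_window above 0.05 m and angle between scanner_window's own x axis and vertical below 0.9 rad and x of tray_label in the frame of scanner_window between -0.22 and -0.05 m and y of tray_label in the frame of scanner_window between -0.028 and 0.028 m and z of tray_label in the frame of scanner_window between -0.028 and 0.028 m and linear speed of scanner below 0.03 m/s); the arm keeps its last pose, push and grip.
It fails at once if a bottle is tipped over (angle between any of bottle_blue_center, bottle_orange_center's own z axis and vertical above 0.7 rad).
It fails at once if a bottle or the scanner is dropped ((linear speed of bottle_blue above 0.8 m/s and contact force between the fingers and bottle_blue below 0.1 N) or (linear speed of bottle_orange above 0.8 m/s and contact force between the fingers and bottle_orange below 0.1 N) or (linear speed of scanner above 0.8 m/s and contact force between the fingers and scanner below 0.1 N)).
It fails at once if a bystander is displaced by more than 25 mm (distance of any of bottle_white, beaker, jar, cylinder, wrench from where it was at the start of the episode above 0.025 m).
It also fails if it takes over 72 s, if anything falls off the work surface, if the arm or the gripper's body presses on something with over 40 N, if the wrist force passes 120 N, or if a joint passes its speed limit or range.

## Working session

There is one attempt and no reset: what is moved stays moved. The work goes in short steps, each a Python script; the robot and the scene stay as the last script left them, time stands still between calls to the robot, and variables do not carry over. Pictures are saved under pics/ and viewed, at most 10 in all, crops included, and the job is handed in when it is done.

```bash
mkdir -p pics; ls
python3 - <<'E'
from workcell import robot
import cv2,numpy as np
ims=[]
for n in ["scene","side","wrist"]:
    im=robot.get_image(n); cv2.imwrite(f"pics/{n}0.png",im[:,:,::-1]); ims.append(im)
    m=robot.camera_model(n); R=cv2.Rodrigues(np.array(m["rvec"]))[0]
    print(n,np.round(np.array(m["mtx"]).ravel(),1),(-R.T@np.ravel(m["tvec"])).round(3),R[2].round(2))
    for t in ["bottle_blue_center","bottle_orange_center","seat_blue","seat_orange","seat_grey","scanner_head","cradle","tray_label","tray","bottle_white","beaker","jar","cylinder","wrench"]:
        try: print(t,[(round(d["p"],2),np.round(d["point"]).tolist(),int(d["region"].sum())) for d in robot.regions_of(t,n)])
        except Exception as e: print(t,e)
print(robot.get_time(),robot.get_eef_rot())
cv2.imwrite("pics/both.png",cv2.resize(np.vstack([ims[0],ims[1]]),None,fx=.78,fy=.78)[:,:,::-1])
E
```

```text
pics
scene [429.6   0.  253.1   0.  429.6 196.7   0.    0.    1. ] [1.441 0.819 0.958] [-0.62 -0.55 -0.56]
bottle_blue_center [(0.81, [187.0, 269.0], 290), (0.67, [183.0, 249.0], 217), (0.58, [223.0, 190.0], 334), (0.53, [194.0, 226.0], 269)]
bottle_orange_center [(0.74, [183.0, 215.0], 220)]
seat_blue [(0.5, [200.0, 213.0], 21)]
seat_orange [(0.66, [207.0, 226.0], 3), (0.22, [206.0, 309.0], 51)]
seat_grey [(0.58, [217.0, 239.0], 46)]
scanner_head [(0.79, [225.0, 311.0], 613)]
cradle [(0.66, [258.0, 309.0], 617)]
tray_label [(0.8, [222.0, 241.0], 1182), (0.38, [210.0, 238.0], 166), (0.34, [184.0, 214.0], 236)]
tray [(0.67, [218.0, 239.0], 1222)]
bottle_white [(0.58, [205.0, 309.0], 10)]
beaker [(0.79, [195.0, 150.0], 365)]
jar [(0.72, [302.0, 327.0], 574), (0.69, [225.0, 314.0], 596)]
cylinder [(0.84, [295.0, 363.0], 481)]
wrench [(0.49, [300.0, 364.0], 396)]
side [449.4   0.  248.7   0.  449.4 198.8   0.    0.    1. ] [-0.109 -0.815  0.737] [ 0.51  0.69 -0.51]
bottle_blue_center [(0.93, [257.0, 219.0], 695), (0.81, [225.0, 339.0], 514), (0.79, [247.0, 284.0], 586), (0.6, [279.0, 248
[... 435 characters left out ...]
[193.0, 210.0], 684)]
bottle_white [(0.82, [211.0, 188.0], 553), (0.42, [246.0, 284.0], 603)]
beaker [(0.69, [272.0, 405.0], 936)]
jar [(0.67, [158.0, 228.0], 278)]
cylinder [(0.81, [149.0, 184.0], 203)]
wrench [(0.76, [358.0, 331.0], 484)]
wrist [297.3   0.  256.6   0.  297.3 193.9   0.    0.    1. ] [0.254 0.658 0.386] [ 0.23 -0.12 -0.97]
bottle_blue_center [(0.49, [381.0, 16.0], 46)]
bottle_orange_center [(0.74, [376.0, 6.0], 182)]
seat_blue [(0.59, [363.0, 2.0], 57)]
seat_orange []
seat_grey []
scanner_head []
cradle []
tray_label [(0.5, [354.0, 1.0], 64)]
tray []
bottle_white []
beaker []
jar []
cylinder []
wrench []
2.25 [-2.03897267e-06  2.33234536e-01  9.72420512e-01 -1.64072593e-06]
```

View pics/scene0.png

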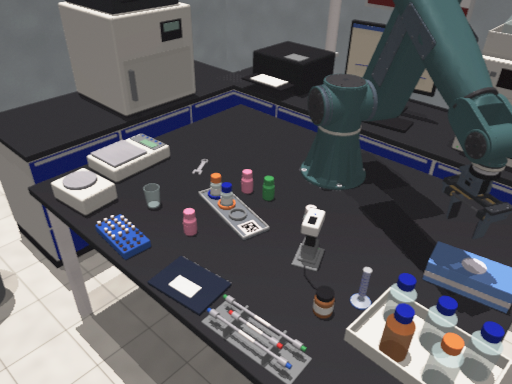

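View pics/side0.png

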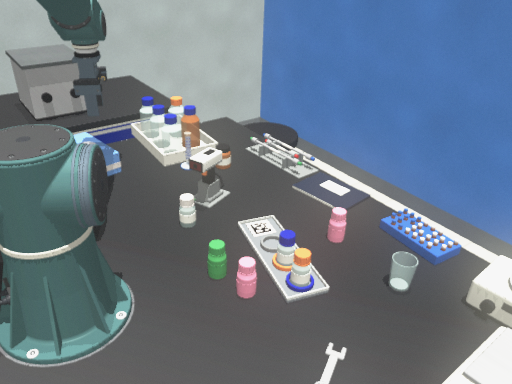

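The scene view shows the tray at about (232,210): orange cap (216,180) in the blue ring at the far end, blue cap (227,188) in the orange ring in the middle, grey ring (238,214), label (250,228). Look-alikes in the side view are pink at (338,225) and (247,278), and green at (217,260). The side view also has the blue bottle at (286,250), the orange at (301,270), and the scanner at (207,162). I'll get rough positions from these, then look from above with the wrist camera.

```bash
cat > h.py <<'E'
from workcell import robot
import cv2,numpy as np
from scipy.spatial.transform import Rotation as Ro
def ray(n,px,m=None):  # px [row,col] list -> cam pos, world dirs
    m=m or robot.camera_model(n); K=np.array(m["mtx"],float)
    R=cv2.Rodrigues(np.array(m["rvec"],float))[0]; c=-R.T@np.ravel(m["tvec"])
    p=np.atleast_2d(np.array(px,float))[:,::-1].reshape(-1,1,2)
    u=(cv2.fisheye.undistortPoints(p,K,np.zeros(4)) if n=="wrist" else cv2.undistortPoints(p,K,None)).reshape(-1,2)
    return c,np.c_[u,np.ones(len(u))]@R
def onz(n,px,z,m=None):
    c,d=ray(n,px,m); return c+d*((z-c[2])/d[:,2])[:,None]
def proj(n,P,m=None):
    m=m or robot.camera_model(n); K=np.array(m["mtx"],float); P=np.array(P,float).reshape(-1,1,3)
    r=np.array(m["rvec"],float).reshape(3,1);t=np.array(m["tvec"],float).reshape(3,1)
    q=cv2.fisheye.projectPoints(P,r,t,K,np.zeros(4))[0] if n=="wrist" else cv2.projectPoints(P,r,t,K,None)[0]
    return q.reshape(-1,2)[:,::-1]
def down(yaw):  # tool down, tool x at yaw
    q=(Ro.from_euler('z',yaw)*Ro.from_euler('x',np.pi)).as_quat(); return np.r_[q[3],q[:3]]
E
python3 - <<'E'
from h import *
for n,pts in dict(scene=dict(lab=(228,250,.011),grey=(215,238,.022),blue=(188,227,.1),orange=(180,216,.1),scan=(222,312,.14),crad=(258,309,.01),green=(187,269,.05),pinkA=(183,248,.05),pinkB=(223,190,.05),jar=(302,324,.04),cyl=(302,361,.0)),
 side=dict(lab=(228,262,.011),grey=(243,271,.022),blue=(238,287,.1),orange=(257,302,.1),scan=(158,207,.14),crad=(195,208,.01),white=(211,188,.045),green=(260,217,.05),pinkA=(278,247,.05),pinkB=(225,338,.05))).items():
    for k,v in pts.items(): print(n,k,onz(n,v[:2],v[2])[0].round(3))
q=robot.get_eef_rot();T=Ro.from_quat(np.r_[q[1:],q[0]])
m=robot.camera_model("wrist");R=cv2.Rodrigues(np.array(m["rvec"]))[0];c=-R.T@np.ravel(m["tvec"])
print("cam in tool",T.inv().apply(c-robot.get_tcp_pos()),T.inv().apply(R[2]), T.as_matrix().round(2))
E
```

```text
scene lab [0.549 0.015 0.011]
scene grey [ 0.533 -0.059  0.022]
scene blue [ 0.517 -0.131  0.1  ]
scene orange [ 0.507 -0.2    0.1  ]
scene scan [0.514 0.245 0.14 ]
scene crad [0.531 0.26  0.01 ]
scene green [ 0.345 -0.073  0.05 ]
scene pinkA [ 0.38  -0.152  0.05 ]
scene pinkB [ 0.708 -0.12   0.05 ]
scene jar [0.679 0.417 0.04 ]
scene cyl [0.571 0.479 0.   ]
side lab [0.546 0.007 0.011]
side grey [ 0.514 -0.075  0.022]
side blue [ 0.49  -0.161  0.1  ]
side orange [ 0.472 -0.237  0.1  ]
side scan [0.515 0.25  0.14 ]
side crad [0.515 0.25  0.01 ]
side white [0.391 0.153 0.045]
side green [ 0.339 -0.085  0.05 ]
side pinkA [ 0.361 -0.179  0.05 ]
side pinkB [ 0.693 -0.141  0.05 ]
cam in tool [ 0.07251052  0.00180889 -0.19775798] [-0.25840391 -0.00117089  0.96603626] [[-0.89  0.45 -0.  ]
 [ 0.45  0.89 -0.  ]
 [ 0.   -0.   -1.  ]]
```

Run:
```python
from h import *
robot.line_to([0.318,0.624,0.33],rate=.4)
ims=[]
for i,(p,y) in enumerate([((.50,.18,.36),1.77),((.53,-.08,.36),1.37)]):
    robot.move_pose(p,down(y)); robot.hold(.2)
    m=robot.camera_model("wrist"); im=robot.get_image("wrist"); ims.append(im)
    np.save(f"m{i}.npy",m,allow_pickle=True); cv2.imwrite(f"pics/w{i}.png",im[:,:,::-1])
    for t,z in [("bottle_blue_center",.1),("bottle_orange_center",.1),("seat_blue",.022),("seat_orange",.022),("seat_grey",.022),("tray_label",.011),("scanner_head",.157),("cradle",.01),("bottle_white",.09),("beaker",.08)]:
        print(t,[(round(d["p"],2),np.round(d["point"]).tolist(),onz("wrist",d["point"],z,m)[0].round(3)) for d in robot.regions_of(t,"wrist")])
print(robot.get_time())
```

```text
bottle_blue_center [(0.89, [307.0, 230.0], array([ 0.505, -0.092,  0.1  ])), (0.65, [303.0, 173.0], array([ 0.396, -0.111,  0.1  ])), (0.45, [101.0, 277.0], array([0.512, 0.282, 0.1  ])), (0.28, [125.0, 272.0], array([0.512, 0.244, 0.1  ]))]
bottle_orange_center []
seat_blue []
seat_orange [(0.74, [294.0, 227.0], array([ 0.498, -0.118,  0.022])), (0.26, [243.0, 254.0], array([0.53 , 0.013, 0.022]))]
seat_grey [(0.49, [287.0, 243.0], array([ 0.528, -0.092,  0.022]))]
tray_label [(0.76, [246.0, 251.0], array([0.526, 0.   , 0.011]))]
scanner_head [(0.74, [125.0, 270.0], array([0.506, 0.245, 0.157]))]
cradle [(0.64, [98.0, 295.0], array([0.548, 0.301, 0.01 ]))]
bottle_white [(0.89, [160.0, 197.0], array([0.406, 0.167, 0.09 ]))]
beaker []
bottle_blue_center [(0.93, [203.0, 250.0], array([ 0.508, -0.139,  0.1  ])), (0.87, [219.0, 188.0], array([ 0.401, -0.147,  0.1  ])), (0.63, [170.0, 354.0], array([ 0.685, -0.118,  0.1  ]))]
bottle_orange_center [(0.85, [240.0, 249.0], array([ 0.492, -0.203,  0.1  ])), (0.73, [146.0, 253.0], array([ 0.53 , -0.051,  0.1  ])), (0.3, [4.0, 210.0], array([0.511, 0.188, 0.1  ]))]
seat_blue [(0.5, [224.0, 237.0], array([ 0.468, -0.199,  0.022]))]
seat_orange [(0.71, [182.0, 247.0], array([ 0.505, -0.121,  0.022]))]
seat_grey [(0.85, [142.0, 262.0], array([ 0.546, -0.053,  0.022]))]
tray_label [(0.8, [144.0, 255.0], array([ 0.532, -0.056,  0.011])), (0.53, [151.0, 269.0], array([ 0.555, -0.073,  0.011]))]
scanner_head []
cradle [(0.71, [6.0, 209.0], array([0.503, 0.224, 0.01 ]))]
bottle_white [(0.79, [50.0, 150.0], array([0.4  , 0.141, 0.09 ]))]
beaker []
7.0333
```

View pics/w0.png

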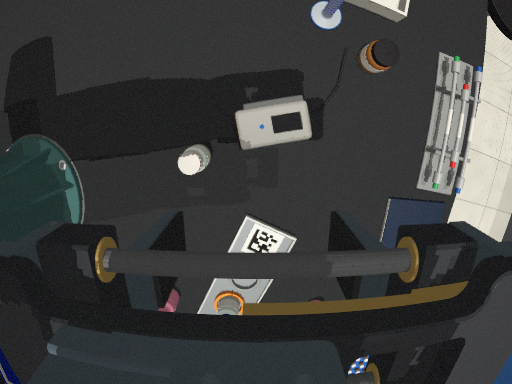

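View pics/w1.png

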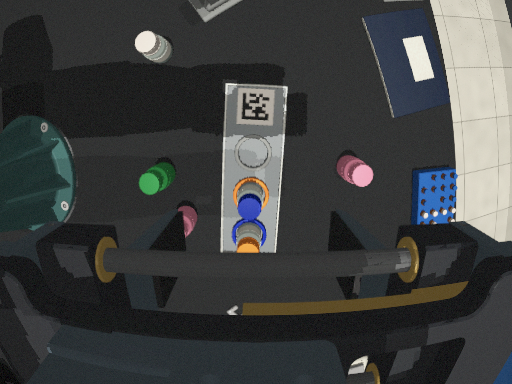

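w1 shows the label at (row 106, col 255), grey ring (151,252), orange ring (192,250) with the blue cap at (205,250), and blue ring (233,248) with the orange cap at (245,248). Green (165,155), pink (355,170) and pink (187,220) all stand on the bench off the tray. The blue-capped bottle on the tray, in the orange ring, is the one meant. w0 shows the scanner head at (122,273). Enlarged crop next, for confirmation and precise edges.

Run:
```python
from h import *
a=cv2.imread("pics/w0.png")[85:160,220:325];b=cv2.imread("pics/w1.png")[80:255,205:305]
A=cv2.resize(a,None,fx=4,fy=4,interpolation=2);B=cv2.resize(b,None,fx=3.4,fy=3.4,interpolation=2)
H=max(len(A),len(B));c=np.zeros((H,A.shape[1]+B.shape[1]+5,3),np.uint8);c[:len(A),:A.shape[1]]=A;c[:len(B),-B.shape[1]:]=B
cv2.imwrite("pics/crop1.png",c);print(c.shape)
m=np.load("m1.npy",allow_pickle=True).item()
im=cv2.imread("pics/w1.png");hsv=cv2.cvtColor(im,cv2.COLOR_BGR2HSV)
h,s,v=[hsv[...,i].astype(int) for i in range(3)]
roi=np.zeros(h.shape,bool);roi[80:255,205:305]=1
for k,M in dict(blue=(h>105)&(h<130)&(s>140)&(v>60),orange=(h>4)&(h<22)&(s>130)&(v>90)).items():
    n,l,st,ce=cv2.connectedComponentsWithStats((M&roi).astype(np.uint8))
    for i in range(1,n):
        if st[i,4]>15: print(k,st[i],ce[i].round(1))
```

```text
(595, 765, 3)
blue [232 194  34  52 709] [249.1 213.4]
orange [233 177  36  32 280] [251.2 188.7]
orange [237 237  22  16 298] [247.8 245.4]
```

View pics/crop1.png

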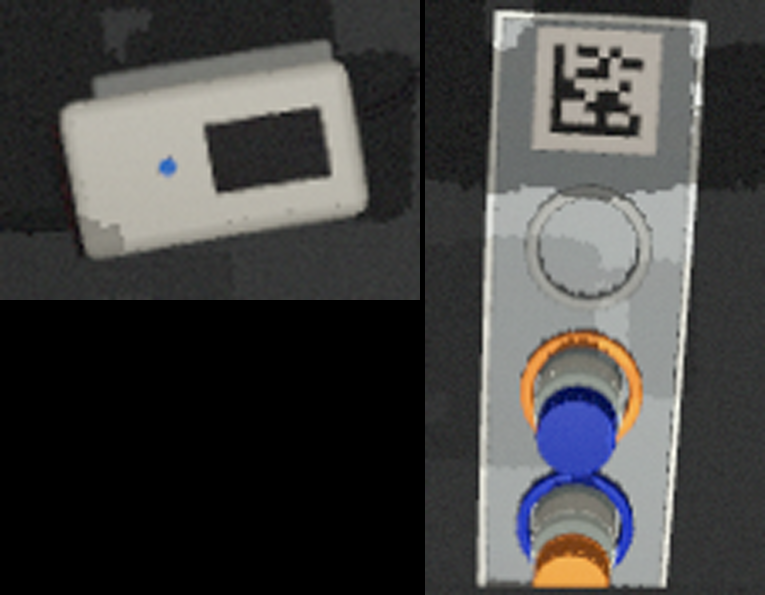

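The crop confirms it: blue cap top centre at crop (576,433) inside the orange ring, orange cap in the blue ring, then grey ring and label. The scanner's window (red sliver) is at its left end. Now I'll fit the poses.

Run:
```python
from h import *
from scipy.optimize import least_squares
m0=np.load("m0.npy",allow_pickle=True).item();m1=np.load("m1.npy",allow_pickle=True).item()
R=lambda x,y:((y+.5)/3.4-.5+80,(x-425+.5)/3.4-.5+205)
L=lambda x,y:((y+.5)/4-.5+85,(x+.5)/4-.5+220)
px=np.array([R(*p) for p in [(538,28),(662,33),(655,155),(531,148),(589,247),(581.5,392),(574.5,525)]])
loc=np.array([(-33,198,11),(33,198,11),(33,132,11),(-33,132,11),(0,80,22),(0,0,22),(0,-80,22)])/1000
w=np.array([1,1,1,1,1.5,.7,.7])[:,None]
def tw(p,l): return Ro.from_euler('z',p[2]).apply(l)+[p[0],p[1],0]
f=lambda p:((proj("wrist",tw(p,loc),m1)-px)*w).ravel()
s=least_squares(f,[.51,-.13,-.2]);print("tray",s.x.round(4));print(f(s.x).reshape(-1,2).round(1))
inv=lambda P:Ro.from_euler('z',-s.x[2]).apply(P-[s.x[0],s.x[1],0])
print("blue cap",inv(onz("wrist",R(576,433),.101,m1)[0]).round(4))
corn=[L(*p) for p in [(60,103),(347,58),(369,214),(84,262)]]
# which way is +y? order: corners as seen
for z in (.150,.157,.165):
    C=onz("wrist",corn,z,m0); ax=(C[1]+C[2]-C[0]-C[3])/2; ay=(C[0]+C[1]-C[2]-C[3])/2
    print(z,C.mean(0).round(4),"len",np.linalg.norm(ax).round(4),np.linalg.norm(ay).round(4),"yaw",np.arctan2(ax[1],ax[0]).round(4),np.arctan2(-ay[0],ay[1]).round(4))
```

```text
tray [ 0.5059 -0.1472 -0.2517]
[[-0.6  0. ]
 [-0.2 -0.1]
 [-0.4 -0. ]
 [-0.1  0.3]
 [ 0.5 -0.2]
 [ 0.2 -0. ]
 [ 0.5  0.1]]
blue cap [-0.0012  0.0018  0.101 ]
0.15 [0.5112 0.2471 0.15  ] len 0.0995 0.055 yaw 0.3705 0.3489
0.157 [0.5108 0.2472 0.157 ] len 0.0978 0.054 yaw 0.3705 0.3489
0.165 [0.5103 0.2473 0.165 ] len 0.0958 0.053 yaw 0.3705 0.3489
```

```bash
cat >> h.py <<'E'
TX,TY,TA=0.5059,-0.1472,-0.2517
Q=down(np.pi/2+TA)
def T(x,y,z): return Ro.from_euler('z',TA).apply([x,y,z])+[TX,TY,0]
ZG=0.054
def pick(x,y):
    robot.line_to(T(x,y,ZG),rate=.15); robot.grasp(15); print("w",robot.get_gripper_width(),"f",robot.get_grip_force(),"t",robot.get_time())
def place(x,y,zc):  # zc: approach height at the seat
    robot.line_to(T(x,y,zc),rate=.2); robot.hold(.1)
    robot.line_to(T(x,y,ZG+.012),rate=.12)
    hit=robot.line_to(T(x,y,ZG-.003),rate=.04,threshold=4)
    print("hit",hit,"z",robot.get_tcp_pos().round(4)[2] if hasattr(robot.get_tcp_pos(),'round') else robot.get_tcp_pos(),robot.get_force())
def release(zc):
    robot.open_gripper(); p=np.array(robot.get_tcp_pos()); p[2]=zc; robot.line_to(p,rate=.2); print("t",robot.get_time())
E
python3 - <<'E'
from h import *
robot.move_pose(T(-.001,.0018,.16),Q)
pick(-.001,.0018)
robot.line_to(T(0,0,.105),rate=.15)
place(0,.08,.105); release(.16)
robot.line_to(T(0,.10,.36),rate=.3); robot.hold(.2)
m=robot.camera_model("wrist"); im=robot.get_image("wrist"); np.save("m2.npy",m,allow_pickle=True); cv2.imwrite("pics/w2.png",im[:,:,::-1])
q=proj("wrist",[T(0,80/1e3,.101),T(0,-.08,.101),T(0,0,.022)],m);print(q)
o=(q.mean(0)-[75,75]).astype(int);print(o)
cv2.imwrite("pics/crop2.png",cv2.resize(im[o[0]:o[0]+150,o[1]:o[1]+150,::-1],None,fx=4,fy=4,interpolation=2))
print(robot.get_time())
E
```

```text
w 0.03763027735304825 f 14.989247471094131 t 9.6083
hit True z 0.0528 [-0.06382612  0.39114814  0.05739294]
t 13.2
[[176.74424201 256.94667795]
 [267.57867667 257.02020233]
 [209.83120788 256.98621648]]
[143 181]
14.2667
```

View pics/crop2.png

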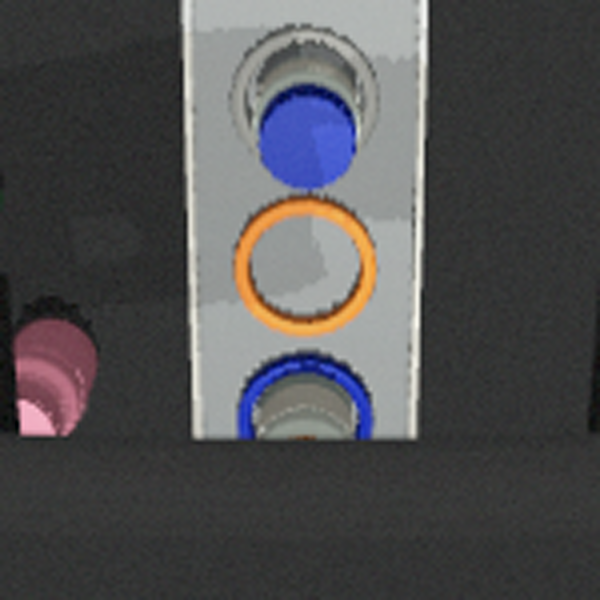

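Blue now stands in the grey ring: cap centre at (308,138) in the crop, predicted (304,135). I'll estimate the orange bottle's offset along the row from the cap edge in w1, then move it and then blue.

Run:
```python
from h import *
m=np.load("m1.npy",allow_pickle=True).item()
for y0,obs in ((0,16.8),(-.08,19.1)):
    q=proj("wrist",[T(0,y0+.034,.022)]+[T(0,y0+.019+d,.079) for d in (-.003,0,.003)],m)[:,0]; print((q[1:]-q[0]).round(1),obs)
robot.move_pose(T(0,-.08,.16),Q)
pick(0,-.08)
robot.line_to(T(0,-.08,.105),rate=.15)
place(0,0,.105)
```

```text
[17.5 15.8 14.1] 16.8
[20.6 19.  17.4] 19.1
w 0.037642016040654334 f 14.989860355854034 t 17.0333
hit True z 0.0528 [-0.64217875 -0.36918728 -0.81974165]
```

Run:
```python
from h import *
release(.16)
robot.line_to(T(0,.08,.16),rate=.25)
pick(0,.08)
robot.line_to(T(0,.08,.2),rate=.2)
place(0,-.08,.2); release(.17)
robot.line_to(T(0,.14,.36),rate=.35); robot.hold(.2)
m=robot.camera_model("wrist"); im=robot.get_image("wrist")
q=proj("wrist",[T(0,0,.101),T(0,-.08,.101),T(0,0,.022),T(0,-.08,.022)],m)
o=(q.mean(0)-[75,75]).astype(int);print(((q-o)*4).round())
cv2.imwrite("pics/crop3.png",cv2.resize(im[o[0]:o[0]+150,o[1]:o[1]+150,::-1],None,fx=4,fy=4,interpolation=2))
print(robot.get_time())
```

```text
t 20.625
w 0.03769520870879978 f 15.000055879354477 t 22.8083
hit True z 0.0532 [ 0.10497759 -0.36057729 -1.17406593]
t 28.025
[[261. 303.]
 [420. 303.]
 [192. 302.]
 [337. 303.]]
29.2583
```

View pics/crop3.png

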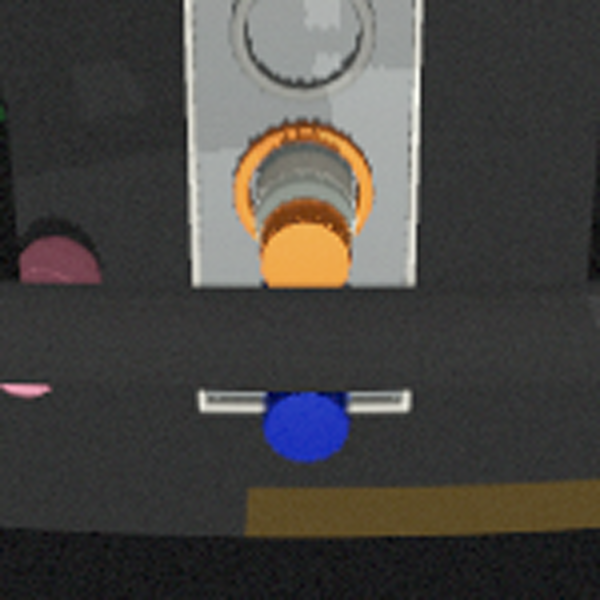

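Both bottles stand in their own rings: orange cap (306,258) against predicted (303,261), blue (306,427) against (303,420). Next I'll check the inverse kinematics for the scanner grasp and the final pose.

```bash
cat >> h.py <<'E'
HEAD=np.array([.511,.247,.138]); SY=.362
R0=Ro.from_euler('z',SY); LAB=T(0,.165,.011)
def wq(r): q=r.as_quat(); return np.r_[q[3],q[:3]]
def xq(q): return Ro.from_quat(np.r_[q[1:],q[0]])
TCPG=HEAD+[0,0,-.008]
def final(phi,th,dist,yaw,up=0):  # phi: scanner yaw, th: tip
    S=Ro.from_euler('z',phi)*Ro.from_euler('y',-th)
    d=-S.as_matrix()[:,0]; head=LAB-(dist+.05)*d
    rel=R0.inv()*xq(down(yaw)); off=R0.inv().apply(TCPG-HEAD)
    return head+S.apply(off)+[0,0,up], wq(S*rel), d
E
python3 - <<'E'
from h import *
print(LAB,final(0,.9,.12,SY)[2], final(0,.9,.12,SY)[0])
print("now",np.round(robot.get_joints(),2))
for yaw in (SY,SY+np.pi):
    print("grasp",np.round(robot.inverse_kinematics(TCPG,down(yaw)),2))
    for phi in (-.1,0,.1,.2,.36):
        for th in (.87,1.0):
            for up in (0,.12):
                p,q,_=final(phi,th,.12,yaw,up); j=robot.inverse_kinematics(p,q); print(round(yaw,1),phi,th,up,None if j is None else np.round(j,2))
E
```

```text
[0.54699337 0.01260092 0.011     ] [-0.62160997 -0.         -0.78332691] [0.65893368 0.01260092 0.13919269]
now [-0.07 -0.05  1.91 -0.    1.28  0.19]
grasp [ 0.41  0.25  2.03 -0.    0.86  1.62]
0.4 -0.1 0.87 0 None
0.4 -0.1 0.87 0.12 None
0.4 -0.1 1.0 0 [ 0.01  0.24  2.38  3.34  0.48 -1.69]
0.4 -0.1 1.0 0.12 None
0.4 0 0.87 0 None
0.4 0 0.87 0.12 None
0.4 0 1.0 0 [-0.03  0.24  2.38  3.09  0.48 -1.54]
0.4 0 1.0 0.12 None
0.4 0.1 0.87 0 None
0.4 0.1 0.87 0.12 None
0.4 0.1 1.0 0 [-0.06  0.24  2.38  2.84  0.49 -1.4 ]
0.4 0.1 1.0 0.12 None
0.4 0.2 0.87 0 [-0.07  0.25  2.3   2.46  0.33 -1.09]
0.4 0.2 0.87 0.12 None
0.4 0.2 1.0 0 [-0.1   0.24  2.37  2.61  0.52 -1.26]
0.4 0.2 1.0 0.12 None
0.4 0.36 0.87 0 [-0.11  0.26  2.29  2.11  0.41 -0.89]
0.4 0.36 0.87 0.12 [-0.11  0.02  2.26  1.43  0.36 -0.16]
0.4 0.36 1.0 0 [-0.16  0.25  2.36  2.28  0.58 -1.1 ]
0.4 0.36 1.0 0.12 [-0.16 -0.01  2.33  1.81  0.44 -0.56]
grasp [ 0.41  0.25  2.03  0.    0.86 -1.52]
3.5 -0.1 0.87 0 None
3.5 -0.1 0.87 0.12 None
3.5 -0.1 1.0 0 [0.01 0.24 2.38 3.34 0.48 1.45]
3.5 -0.1 1.0 0.12 None
3.5 0 0.87 0 None
3.5 0 0.87 0.12 None
3.5 0 1.0 0 [-0.03  0.24  2.38  3.09  0.48  1.6 ]
3.5 0 1.0 0.12 None
3.5 0.1 0.87 0 None
3.5 0.1 0.87 0.12 None
3.5 0.1 1.0 0 [-0.06  0.24  2.38  2.84  0.49  1.75]
3.5 0.1 1.0 0.12 None
3.5 0.2 0.87 0 [-0.07  0.25  2.3   2.46  0.33  2.05]
3.5 0.2 0.87 0.12 None
3.5 0.2 1.0 0 [-0.1   0.24  2.37  2.61  0.52  1.88]
3.5 0.2 1.0 0.12 None
3.5 0.36 0.87 0 [-0.11  0.26  2.29  2.11  0.41  2.25]
3.5 0.36 0.87 0.12 [-0.11  0.02  2.26  1.43  0.36  2.98]
3.5 0.36 1.0 0 [-0.16  0.25  2.36  2.28  0.58  2.04]
3.5 0.36 1.0 0.12 [-0.16 -0.01  2.33  1.81  0.44  2.59]
```

Run:
```python
from h import *
for yaw in (SY,SY+np.pi):
    for phi in (.5,.7,.9,1.1):
        for th in (.87,.95):
            for up in (0,.12):
                p,q,_=final(phi,th,.12,yaw,up); j=robot.inverse_kinematics(p,q); print(round(yaw,1),phi,th,up,p.round(3),None if j is None else np.round(j,2))
```

```text
0.4 0.5 0.87 0 [0.649 0.068 0.136] [-0.14  0.27  2.28  1.88  0.5  -0.8 ]
0.4 0.5 0.87 0.12 [0.649 0.068 0.256] [-0.14  0.03  2.24  1.37  0.48 -0.22]
0.4 0.5 0.95 0 [0.639 0.063 0.145] [-0.17  0.27  2.31  1.99  0.59 -0.93]
0.4 0.5 0.95 0.12 [0.639 0.063 0.265] [-0.17  0.01  2.28  1.55  0.53 -0.41]
0.4 0.7 0.87 0 [0.636 0.087 0.136] [-0.17  0.29  2.25  1.63  0.63 -0.73]
0.4 0.7 0.87 0.12 [0.636 0.087 0.256] [-0.17  0.06  2.22  1.28  0.66 -0.3 ]
0.4 0.7 0.95 0 [0.628 0.08  0.145] [-0.22  0.29  2.28  1.72  0.71 -0.85]
0.4 0.7 0.95 0.12 [0.628 0.08  0.265] [-0.22  0.05  2.25  1.41  0.71 -0.44]
0.4 0.9 0.87 0 [0.619 0.103 0.136] [-0.2   0.31  2.21  1.44  0.76 -0.72]
0.4 0.9 0.87 0.12 [0.619 0.103 0.256] [-0.2   0.09  2.18  1.19  0.82 -0.38]
0.4 0.9 0.95 0 [0.613 0.095 0.145] [-0.25  0.32  2.24  1.51  0.84 -0.82]
0.4 0.9 0.95 0.12 [0.613 0.095 0.265] [-0.25  0.08  2.21  1.29  0.88 -0.48]
0.4 1.1 0.87 0 [0.599 0.116 0.136] [-0.22  0.34  2.18  1.28  0.88 -0.74]
0.4 1.1 0.87 0.12 [0.599 0.116 0.256] [-0.22  0.12  2.14  1.11  0.97 -0.46]
0.4 1.1 0.95 0 [0.595 0.107 0.145] [-0.26  0.35  2.19  1.
[... 583 characters left out ...]
.29  2.28  1.72  0.71  2.29]
3.5 0.7 0.95 0.12 [0.628 0.08  0.265] [-0.22  0.05  2.25  1.41  0.71  2.71]
3.5 0.9 0.87 0 [0.619 0.103 0.136] [-0.2   0.31  2.21  1.44  0.76  2.42]
3.5 0.9 0.87 0.12 [0.619 0.103 0.256] [-0.2   0.09  2.18  1.19  0.82  2.77]
3.5 0.9 0.95 0 [0.613 0.095 0.145] [-0.25  0.32  2.24  1.51  0.84  2.32]
3.5 0.9 0.95 0.12 [0.613 0.095 0.265] [-0.25  0.08  2.21  1.29  0.88  2.66]
3.5 1.1 0.87 0 [0.599 0.116 0.136] [-0.22  0.34  2.18  1.28  0.88  2.4 ]
3.5 1.1 0.87 0.12 [0.599 0.116 0.256] [-0.22  0.12  2.14  1.11  0.97  2.68]
3.5 1.1 0.95 0 [0.595 0.107 0.145] [-0.26  0.35  2.19  1.33  0.96  2.32]
3.5 1.1 0.95 0.12 [0.595 0.107 0.265] [-0.26  0.13  2.16  1.18  1.04  2.6 ]
```

Run:
```python
from h import *
robot.move_pose(TCPG+[0,0,.1],down(SY))
print("hit",robot.line_to(TCPG,rate=.12,threshold=8),robot.get_tcp_pos())
robot.grasp(45); print("w",robot.get_gripper_width(),robot.get_grip_force(),robot.get_force())
print("jam",robot.line_to(TCPG+[0,0,.10],rate=.1,threshold=25),robot.get_tcp_pos(),robot.get_force(),robot.get_gripper_width())
for n in ("side","scene"):
    im=robot.get_image(n); cv2.imwrite(f"pics/{n}3.png",im[:,:,::-1])
print(robot.get_time())
a=cv2.imread("pics/side3.png")[60:260,120:370];b=cv2.imread("pics/scene3.png")[120:320,180:430]
cv2.imwrite("pics/lift.png",cv2.resize(np.hstack([a,b]),None,fx=1.6,fy=1.6))
```

```text
hit False [0.51149143 0.24717378 0.13069608]
w 0.052489907972063085 44.96779024600983 [-0.81953056 -0.58867124  2.23718371]
jam False [0.51059811 0.24682112 0.22925722] [ 0.13117699 -0.03270189 -1.63774555] 0.05243860433707308
33.475
```

View pics/lift.png

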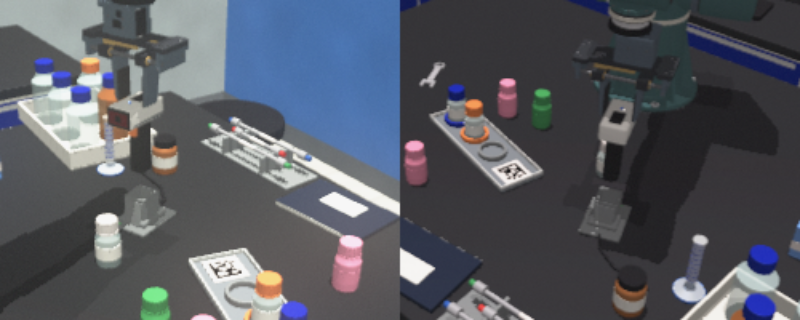

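The scanner is held level and clear of the cradle, with its foot a few centimetres above the socket. Next it goes higher, then to the reading pose.

Run:
```python
from h import *
robot.line_to(TCPG+[0,0,.17],rate=.15)
p,q,d=final(.9,.95,.12,SY,.12); robot.move_pose(p,q)
p,q,d=final(.9,.95,.12,SY); robot.line_to(p,rate=.12); robot.hold(.5)
print(robot.get_tcp_pos(),p,robot.get_grip_force(),robot.get_force())
S=Ro.from_euler('z',.9)*Ro.from_euler('y',-.95); head=LAB-.17*d
P=[LAB,head,head+.05*d,head+S.apply([.05,0,0]),head+S.apply([.01,0,-.125])]
out=[]
for n,o in (("side",(120,150)),("scene",(110,160))):
    im=robot.get_image(n)[:,:,::-1].copy()
    for (r,c) in proj(n,P): cv2.circle(im,(int(round(c)),int(round(r))),1,(0,255,0),-1)
    out.append(im[o[0]:o[0]+180,o[1]:o[1]+200])
cv2.imwrite("pics/final.png",cv2.resize(np.hstack(out),None,fx=2,fy=2,interpolation=2))
print(robot.get_time())
```

```text
[0.6125345  0.09513694 0.14471706] [0.61250699 0.09515845 0.14462717] 44.96757924556732 [ 0.07114789  0.58377395 -1.77230423]
37.6667
```

View pics/final.png

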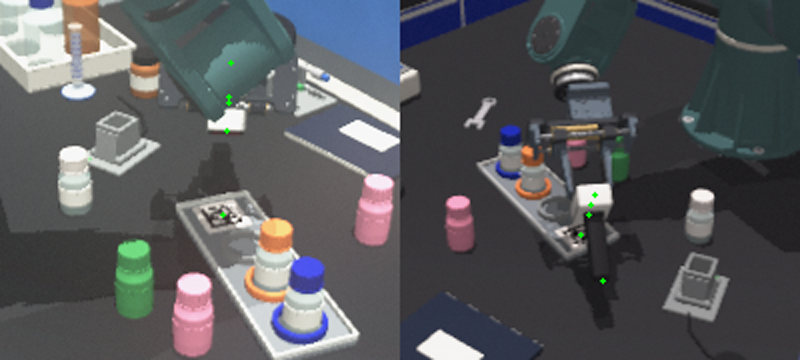

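The overlay agrees with the picture. In the side half the predicted window point (227,131) falls on the head's lower end, and in the scene half the foot point (603,281) is at the handle's end. All bottles and bystanders are standing.

```bash
python3 -c "
from workcell import robot
print(robot.hand_in())"
```

```text
the job is handed in; nothing more can be done
None
```

The job is handed in, with no verdict shown: both bottles stand in the rings of their own colour, and the scanner is held about 120 mm from the label's middle, tipped about 54° down, at 38 s on the robot's clock.

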